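# Slide the drill cabinet back into its row

### The job

The tall drill cabinet has been left standing askew on the bench. Push it back into its row with the fingertips: its back flat against the rail at the rear of the bench and its side up against the squat two-drawer cabinet. It is heavy and narrow, so push steadily and low, near its base, so that it slides on the bench and never tips; do not lift it or use its carrying handle, and leave the other things where they are.

Things in the scene. Friction and masses are not known exactly. Their poses are not given: they have to be found in the camera images.
- chest: the tall drill cabinet, loose, 110 deep (x) x 140 wide (y) x 250 mm high, plain grey steel box with five small drawers in front (-x side at yaw 0; they do not open) over a 45 mm dark plinth flush with the walls; all four sides are flat and upright. About 2 kg; a steady level push takes some 8 to 17 N, but the force on the tool can peak above 30 N for a moment as it breaks loose. Origin: centre of its underside, z up. Pushed higher than about 75 mm above the bench it may tip
- chest_back (a point): middle of the bottom edge of the tall cabinet's back (55 mm behind its origin, +x side at yaw 0)
- chest_handle: the tall cabinet's folding bail handle of 8 mm steel rod, on its top; to be left alone. Origin: middle of its hinge line, 258 mm above the cabinet's underside; the bail is 98 mm wide and reaches 46 mm from the hinge, standing up at most to 304 mm above the bench
- rail: the bench's rear rail, fixed: upright blue steel flange 50 mm high, 1.22 m long along y, with bar stock lying behind it. Its axes are the world's. Origin: middle of the foot of its front face (the face towards the robot, which looks to -x)
- squat: the squat two-drawer cabinet, grey, bolted to the bench against the rail, 160 deep (x) x 200 wide (y) x 140 mm high with a 45 mm steel tote on top; near the left or the right end of the row. Its axes are the world's. Origin: middle of the foot of its back, on the rail's front face; its sides are 100 mm to either side of it in y
- punch_rack: small rack of upright punches, screwed to the bench against the rail at the other end of the row, 75 deep (x) x 100 wide (y) x 120 mm high. Origin: middle of the foot of its back
- oil_can: bystander: upright loose aluminium can, 52 mm across, 160 mm high, origin at the centre of its underside
- disc: bystander: loose cutting disc lying flat, 115 mm across, 4 mm thick, origin at the centre of its underside
- hammer: bystander: loose hammer lying on the bench, 270 mm long, handle to its -x

How it is judged (in metres and radians):
At the end, for the whole second after the job is handed in: The tall cabinet stands still and upright on the bench (within 0.03 rad), square to the rail within 0.06 rad, the middle of its back within 10 mm of the rail's face and its centre within 182 mm of the squat cabinet's in y, that is a gap of no more than 12 mm between their sides (x of chest_back in the frame of rail above -0.01 m and angle between the x axis of chest and the x axis of rail, either way round below 0.06 rad and y of chest in the frame of squat between -0.182 and 0.182 m and angle between chest's own z axis and vertical below 0.03 rad and height (world z) of chest below 0.004 m and linear speed of chest below 0.01 m/s); the robot touches nothing.
It fails at once if the tall cabinet tips (its upright leans more than 0.1 rad) (angle between chest's own z axis and vertical above 0.1 rad).
It fails at once if the tall cabinet is lifted (more than 12 mm) (height (world z) of chest above 0.012 m).
It fails at once if the carrying handle is used (more than 2 N on it) (contact force between any of the fingers, the arm and chest_handle above 2 N).
It fails at once if the tall cabinet is knocked along (faster than 0.5 m/s) (linear speed of chest above 0.5 m/s).
It fails at once if the can, the disc or the hammer is moved more than 20 mm (distance of any of oil_can, disc, hammer from where it was at the start of the episode above 0.02 m).
It also fails if it takes over 58 s, if anything falls off the work surface, if the arm or the gripper's body presses on something with over 40 N, if the wrist force passes 120 N, or if a joint passes its speed limit or range.

### The arm

A 6-joint arm with a two-finger parallel gripper is mounted at the origin on the work surface. World frame = base frame: x ahead of the robot, y to its left, z up, the work surface at z = 0. Lengths are in mm, angles in rad, forces in N, time in s.
With the tool pointing down it reaches from about 350 to 850 mm from the base axis. Payload 8.1 kg.
Tool frame: the origin (TCP) lies midway between the tips of the shut fingers; the grasp point (between the pads) lies 19 mm behind it (robot.grip_point_offset is the distance from the TCP to the grasp point, in mm); z points along the fingers, y is the line along which they close (so a half turn about z gives the same grasp; the last joint's range is limited). The gripper opens to 85 mm and grips with 20 to 120 N. Pads are 22 mm wide; open, the fingers measure 114 mm over their backs; the gripper's body (76 mm by 85 mm) begins 54 mm behind the grasp point. The pads swing forward as they close: fully open they stand 13 mm farther back than shut.
Start: joints at [-1.286, 0.13, 1.488, -0, 1.523, -0.085], TCP at [216.877, -559.437, 231.292] pointing down, gripper open.
Joint ranges: [-2.96, 2.96], [-0.89, 2.26], [0.02, 2.5], [-1.34, 4.48], [0, 2.73], [-2.66, 2.66]. Speed limits (rad/s): [2.39, 2.39, 2.79, 3.14, 3.14, 3.14].

### API

Orientations are given as a rotation vector (axis times angle).
In Python, from cell import robot gives the robot as it stands. The module is installed in compiled form; this text tells all that it offers.
- The arm moves only by the tool step_arm, never from a script. Its argument "targets" is a list of rows, each a list of 3 entries, a list of its own where there are three numbers: the shift along the world's x, y, z in m, then the turn about the world's z in rad, then the finger opening in m, from 0 to 0.0854. In form: [[[tx, ty, tz], turn, gripper], ...]. A call has exactly 8 rows; each row shifts and turns the commanded pose from where the row before left it; what a row does not reach is not made up. A row lasts 1/12 s, in which the tool goes at most 41.7 mm and 7.16 degrees, less where a joint would pass 70% of its speed; a pose out of reach is approached as far as the arm can. A call is refused whole if a number of a shift passes 0.0417 or a number of a turn 0.125, either way. A call with a gripper value outside its range is refused whole. The fingers move at their own pace and stop on an object; "grip_force" is the grip in N (left out, the last holds). Time passes only in rows, so rows that do not move let the fingers close, or fill a call up. It gives the time, the measured TCP pose, the force, the opening and the grip force at its end, in the units of the state.
- robot.get_obs(): the state, without advancing time (a new reading comes with each control period).
- robot.grab_frame(name): name is "scene" or "top"; returns (picture, depth): 420x560x3 uint8, red, green, blue; 420x560 float32, mm along the optical axis (not along the pixel's ray), 0 where there is no reading.
- robot.camera_params(name): a dict with "K" (3x3 intrinsics, pixels), "R" (3x3) and "t" (3): a world point X has camera coordinates R X + t. Camera axes: x right, y down, z forward; pixel columns grow to the right and rows downward; lengths in mm; the calibration is good to about 2 mm. A picture is of the moment at which its call begins. camera_params takes no time and is no camera call.
- robot.job_done(): hands the job in; it is judged then, once.
The state is a dict: "time": time; "joint_positions": joint angles; "qvel": joint speeds; "tau": joint torques, N m; "eef_pos": TCP position; "tcp_rot": TCP orientation; "force": force on the tool from outside, world axes, zero at the start; "moment": the same for the moment, N m; "grip_width": opening from 0.0 (shut) to 1.0 (fully open); "grip_force": force on a finger pad.
Only numpy, scipy, OpenCV 4.12 (cv2) and the standard library are available. Lean on these libraries where they do the work, as an engineer would, in place of code of your own. Each camera call takes 0.05 s, during which the arm holds its last target. There are 200 camera calls.

## Working session

There is one attempt and no reset: what is moved stays moved. The work goes in short steps, Python scripts to look and compute and a tool call to move; the robot and the scene stay as the last step left them, time stands still between calls to the robot, and variables do not carry over. Pictures are saved under pics/ and viewed, at most 10 in all, crops included, and the job is handed in when it is done.

Besides the shell and the picture viewer there is one more tool, called as name(argument=value, ...) on one line, values as JSON. step_arm: Moves the arm, as the interface text tells. Its arguments: {"type":"object","properties":{"targets":{"type":"array","items":{"type":"array"}},"grip_force":{"type":"number"}},"required":["targets"]}

```bash
mkdir -p pics; cat > h.py <<'E'
from cell import robot
import numpy as np, cv2
def grab(n,save=None):
    p,d=robot.grab_frame(n); c=robot.camera_params(n)
    if save: cv2.imwrite(f'pics/{save}.png',p[:,:,::-1])
    K,R,t=[np.array(c[k],float) for k in('K','R','t')]
    v,u=np.mgrid[:420,:560]
    r=np.stack([u,v,np.ones_like(u)],-1)@np.linalg.inv(K).T
    X=(r*d[...,None]-t.ravel())@R   # R^T(x-t)
    X[d==0]=np.nan
    return p,d,X
E
python3 - <<'E'
from h import *
for n in('scene','top'):
    p,d,X=grab(n,n+'0'); np.savez(f'{n}0.npz',p=p,X=X)
    c=robot.camera_params(n); print(n,-np.array(c['R']).T@np.array(c['t']).ravel(),np.nanmin(X,(0,1)),np.nanmax(X,(0,1)))
print(robot.get_obs())
E
```

```text
scene [1357.53155072  182.37016633 1191.72755991] [-1259.70768145 -2259.11685097  -773.00126711] [1144.95890474  902.69966109  616.27180088]
top [ 419.75224959 -115.94568063 1927.28807602] [ -468.84339979 -1557.9319578   -788.22313513] [1500.53393952 1373.62023432  755.11867586]
{'time': 0.1, 'joint_positions': array([-1.28634289e+00,  1.31109654e-01,  1.48919390e+00,  2.78301157e-05,
        1.52300735e+00, -8.54074769e-02]), 'qvel': array([ 6.01075271e-04, -8.95638373e-04, -9.69766786e-04, -3.23306309e-05,
       -6.43181059e-04, -5.39532303e-04]), 'tau': array([ 9.38984449e-04, -5.70947993e+01, -5.01943767e+01, -2.10568442e-04,
        8.08046112e-03,  2.21807102e-05]), 'eef_pos': array([ 216.77452087, -558.92711354,  230.32207988]), 'tcp_rot': array([-3.08634256e+00, -5.77353350e-01,  2.24601374e-04]), 'force': array([-0.77807187,  0.41232625, -0.22385843]), 'moment': array([ 0.03352883, -0.00747914, -0.05088796]), 'grip_force': 0.0, 'grip_width': 0.9978659243708571}
```

View pics/scene0.png

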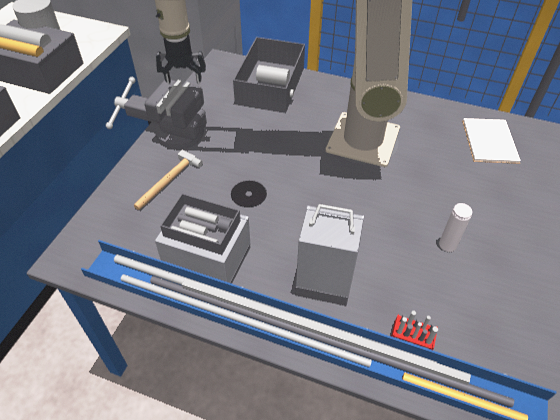

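View pics/top0.png

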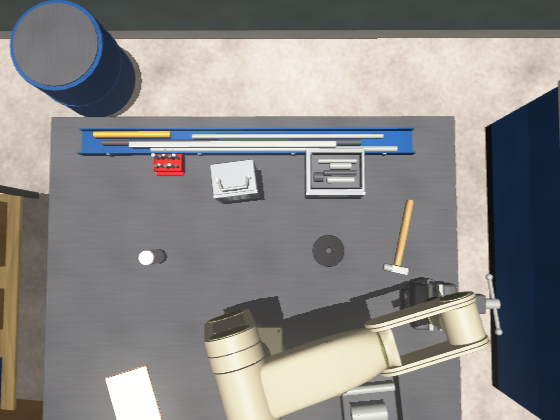

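The scene view shows the tall cabinet (330,250), slightly turned, with the squat cabinet at (205,240), the can at (455,228) and the disc at (249,193). In the top view, up is +x and right is -y: chest (235,180), squat (335,172), rail edge around row 154, can (150,257), disc (328,250), hammer (400,235).

```bash
cat >> h.py <<'E'
def rect(P):
    (c,s,a)=cv2.minAreaRect(P.astype(np.float32)); return np.round(c,1),np.round(s,1),round(a,2),np.round(cv2.boxPoints((c,s,a)),0).tolist()
def big(m):
    m=cv2.morphologyEx(m.astype(np.uint8),cv2.MORPH_OPEN,np.ones((3,3)))
    n,l,s,_=cv2.connectedComponentsWithStats(m); return l==1+np.argmax(s[1:,4])
def chest(X):
    z=X[...,2]; m=(np.abs(z-250)<6)&(X[...,0]>450)&(X[...,0]<800)&(X[...,1]>-330)&(X[...,1]<350)
    return rect(X[big(m)][:,:2])
E
python3 - <<'E'
from h import *
for n in('scene','top'):
    f=np.load(n+'0.npz');p,X=f['p'].astype(int),f['X'];x,y,z=X[...,0],X[...,1],X[...,2]
    print(n,'chest',chest(X))
    m=(abs(z-185)<6)&(x>400)&(y<0)&(y>-450); print('tote',rect(X[m][:,:2]))
    m=(abs(z-140)<5)&(x>400)&(y<0)&(y>-450); m.sum()>5 and print('squat',rect(X[m][:,:2]))
    b=(p[...,2]-p[...,0]>50)&(abs(z-50)<8)&(x>500)&(x<900); print('rail x pct',np.percentile(x[b],[1,5,20,50,90]),np.percentile(y[b],[0,100]))
    r=(p[...,0]-p[...,1]>90)&(x>500)&(z>20)&(z<130)&(x<900); print('rack',rect(X[r][:,:2]))
    c=(z>140)&(z<170)&(x<560)&(x>300)&(y>100)&(y<400); c.sum()>5 and print('can',rect(X[c][:,:2]))
    k=(p.max(-1)<60)&(abs(z)<10)&(x>300)&(x<560)&(y<-30)&(y>-350); print('disc',rect(X[big(k)][:,:2]))
E
```

```text
scene chest (array([620.6,  48.3]), array([114.5, 140. ]), 6.88, [[555.0, 111.0], [572.0, -28.0], [686.0, -14.0], [669.0, 125.0]])
tote (array([ 654.1, -189. ]), array([126.5, 376. ]), 1.07, [[587.0, -2.0], [594.0, -378.0], [721.0, -376.0], [714.0, 0.0]])
squat (array([ 657. , -194.8]), array([164.2, 389. ]), 0.11, [[575.0, -0.0], [575.0, -390.0], [739.0, -389.0], [739.0, -0.0]])
rail x pct [734.71303976 736.12208518 737.9341432  740.40086744 742.8624149 ] [-585.69039494  631.59816517]
rack (array([703.6, 304.5]), array([ 62.8, 100.4]), 0.03, [[672.0, 355.0], [672.0, 254.0], [735.0, 254.0], [735.0, 355.0]])
can (array([368.6, 348.5]), array([49.5, 50.5]), 62.97, [[335.0, 338.0], [380.0, 315.0], [402.0, 359.0], [357.0, 382.0]])
disc (array([ 366.8, -310.7]), array([32.6, 73.6]), 72.13, [[327.0, -315.0], [397.0, -337.0], [407.0, -306.0], [337.0, -284.0]])
top chest (array([633.8,  38.7]), array([ 86.1, 120.5]), 2.36, [[588.0, 97.0], [593.0, -23.0], [679.0, -20.0], [674.0, 101.0]])
tote (array([ 650. , -194.3]), array([126.9, 363.6]), 3.15, [[577.0, -16.0], [597.0, -379.0], [723.0, -372
[... 218 characters left out ...]
.16516933] [-583.29067617  628.49949985]
rack (array([695.9, 305.4]), array([ 70.2, 103.3]), 0.34, [[660.0, 357.0], [661.0, 253.0], [731.0, 254.0], [731.0, 357.0]])
can (array([460.6, 242.8]), array([ 48.2, 333.6]), 43.3, [[329.0, 348.0], [557.0, 105.0], [592.0, 138.0], [364.0, 381.0]])Traceback (most recent call last):
  File "<stdin>", line 10, in <module>
  File "h.py", line 16, in big
    n,l,s,_=cv2.connectedComponentsWithStats(m); return l==1+np.argmax(s[1:,4])
                                                             ~~~~~~~~~^^^^^^^^^
    return _wrapfunc(a, 'argmax', axis=axis, out=out, **kwds)
    return bound(*args, **kwds)
ValueError: attempt to get argmax of an empty sequence
```

step_arm(targets=[[[0.02,0.038,0.005],-0.046,0.0854],[[0.02,0.038,0.005],-0.046,0.0854],[[0.02,0.038,0.005],-0.046,0.0854],[[0.02,0.038,0.005],-0.046,0.0854],[[0.02,0.038,0.005],-0.046,0.0854],[[0.02,0.038,0],-0.046,0.0854],[[0.02,0.038,0],-0.046,0.0854],[[0.02,0.038,0],-0.046,0.0854]])

```text
time: 0.77
eef_pos: [371.8, -263.7, 255.2]
tcp_rot: [-3.142, 0.001, -0.0]
force: [0.6, -0.9, -0.8]
grip_width: 0.998
grip_force: 0.0
```

step_arm(targets=[[[0.008,0.038,0],0,0.0854],[[0.008,0.038,0],0,0.0854],[[0.008,0.038,0],0,0.0854],[[0.008,0.038,0],0,0.0854],[[0.008,0.038,0],0,0.0854],[[0.008,0.038,0],0,0.0854],[[0.008,0.038,0],0,0.0854],[[0.008,0.038,0],0,0.0854]])

```text
time: 1.43
eef_pos: [435.2, 40.3, 255.2]
tcp_rot: [3.142, 0.003, 0.0]
force: [0.1, -0.0, 1.1]
grip_width: 0.998
grip_force: 0.0
```

step_arm(targets=[[[0,0.03,0],0,0.0854],[[0,0.03,0],0,0.0854],[[0,0.03,0],0,0.0854],[[0,0.03,0],0,0.0854],[[0,0.02,0],0,0.0854],[[0.02,0,0],0,0.0854],[[0.02,0,0],0,0.0854],[[0,0,0],0,0.0854]])

```text
time: 2.1
eef_pos: [477.1, 178.6, 254.5]
tcp_rot: [3.141, 0.004, -0.0]
force: [1.2, 0.8, 0.6]
grip_width: 0.999
grip_force: 0.0
```

```bash
python3 - <<'E'
from h import *
p,d,X=grab('scene','scene1'); q,_,T=grab('top'); o=robot.get_obs(); e=o['eef_pos']; print(e,o['tcp_rot'],o['time'],o['force'],o['joint_positions'])
for Y in (X,T):
  x,y,z=Y[...,0],Y[...,1],Y[...,2]
  for a in range(0,500,40):
    m=(z>e[2]-10)&(abs(y-e[1])<130)&(x<e[0]+60)&(x>150)&(z>=e[2]+a)&(z<e[2]+a+40)&~((x>540))
    if m.sum()>5: print(a,m.sum(),np.round(np.percentile(x[m],[1,99])-e[0]),np.round(np.percentile(y[m],[1,99])-e[1]))
f=np.load('scene0.npz')['X'];m=(abs(f[...,2]-140)<5)&(f[...,0]>500)&(f[...,1]<-100)&(f[...,1]>-450);print('squat',rect(f[m][:,:2]))
f=np.load('scene0.npz')['X'];m=(abs(f[...,2]-4)<4)&(np.load('scene0.npz')['p'].max(-1)<45)&(f[...,0]>380)&(f[...,0]<560)&(f[...,1]<-100)&(f[...,1]>-400);print('disc',rect(f[big(m)][:,:2]))
E
```

```text
[475.17004583 178.21067165 254.57692853] [ 3.14113129e+00  2.49918801e-03 -3.01793171e-03] 2.2 [0.37881436 0.77904214 0.20994356] [ 2.57718266e-01 -1.28829351e-01  1.70534679e+00  4.44237304e-05
  1.56705031e+00  1.82692312e+00]
0 74 [-2. 17.] [-53.  59.]
40 376 [-9. 22.] [-70.  76.]
80 677 [-6. 24.] [-66.  73.]
120 339 [ 7. 43.] [-34.  40.]
160 446 [11. 47.] [-37.  43.]
200 584 [ 9. 47.] [-38.  44.]
240 651 [11. 47.] [-36.  51.]
280 676 [-8. 48.] [-59.  43.]
320 1678 [-191.   57.] [-114.   72.]
360 2917 [-210.   59.] [-114.   74.]
400 2903 [-207.   48.] [-102.   67.]
40 37 [-14.  16.] [-72. -31.]
80 98 [-15.  18.] [-69. -26.]
120 12 [-10.   9.] [-64. -34.]
200 16 [-41. -33.] [-19.   8.]
240 8 [-39. -33.] [-18.  -6.]
280 17 [-185.   -6.] [-96.  34.]
320 453 [-225.   45.] [-118.   35.]
360 1281 [-253.   55.] [-127.   67.]
400 5512 [-319.   37.] [-126.   60.]
440 179 [-325. -278.] [-128.  -42.]
squat (array([ 657.2, -288.7]), array([164.2, 201.2]), 0.11, [[575.0, -188.0], [575.0, -390.0], [739.0, -389.0], [739.0, -188.0]])Traceback (most recent call last):
  File "<stdin>", line 9, in <module>
  File "h.py", line 16, in big
    n,l,s,_=cv2.connectedComponentsWithStats(m); return l==1+np.argmax(s[1:,4])
                                                             ~~~~~~~~~^^^^^^^^^
    return _wrapfunc(a, 'argmax', axis=axis, out=out, **kwds)
    return bound(*args, **kwds)
ValueError: attempt to get argmax of an empty sequence
```

View pics/scene1.png

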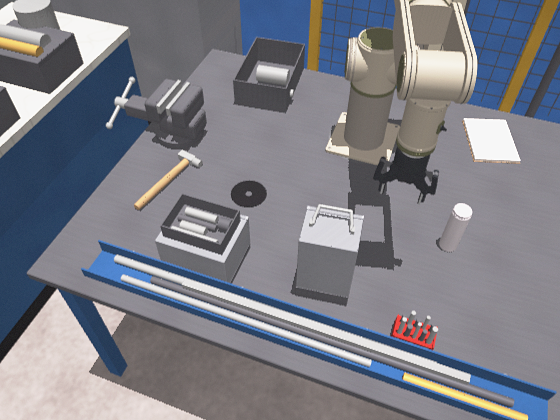

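```bash
cat >> h.py <<'E'
def prof(X,e,hi=150):
    x,y,z=[X[...,i]-e[i] for i in range(3)]
    for a in range(-10,hi,8):
        m=(abs(x)<70)&(abs(y)<100)&(z>=a)&(z<a+8)
        if m.sum()>5: print(a,m.sum(),np.round(np.percentile(x[m],[2,98])),np.round(np.percentile(y[m],[1,99])))
E
python3 - <<'E'
from h import *
_,_,X=grab('scene'); prof(X,robot.get_obs()['eef_pos'])
E
```

```text
14 12 [-1. 14.] [-53.  52.]
22 28 [ 0. 15.] [-53.  58.]
30 31 [-5. 14.] [-52.  58.]
38 25 [ 6. 16.] [-53.  58.]
46 20 [ 7. 15.] [-52.  60.]
54 51 [-8. 17.] [-66.  71.]
62 134 [-9. 16.] [-71.  76.]
70 104 [-9. 20.] [-70.  75.]
78 135 [-7. 22.] [-67.  73.]
86 92 [ 8. 22.] [-67.  74.]
94 123 [ 4. 24.] [-67.  72.]
102 172 [ 3. 24.] [-66.  71.]
110 178 [-8. 17.] [-64.  70.]
118 36 [-7. 16.] [-61.  67.]
126 41 [10. 41.] [-32.  39.]
134 84 [11. 42.] [-33.  39.]
142 91 [15. 41.] [-31.  38.]
```

step_arm(targets=[[[0,0,0],0,0],[[0,0,0],0,0],[[0,0,0],0,0],[[0,0,0],0,0],[[0,0,0],0,0],[[0,0,0],0,0],[[0,0,0],0,0],[[0,0,0],0,0]])

```text
time: 2.92
eef_pos: [475.5, 178.3, 255.4]
tcp_rot: [-3.142, -0.003, -0.0]
force: [0.3, -1.1, 1.0]
grip_width: 0.001
grip_force: 0.0
```

```bash
python3 - <<'E'
from h import *
p,_,X=grab('scene','s2'); prof(X,robot.get_obs()['eef_pos'])
c=p[100:210,350:460,::-1]; cv2.imwrite('pics/crop.png',cv2.resize(c,None,fx=5,fy=5,interpolation=cv2.INTER_CUBIC))
E
```

```text
-2 6 [ 6. 14.] [-1. 12.]
6 19 [ 7. 14.] [-9. 14.]
14 28 [ 6. 15.] [-9. 16.]
22 25 [ 7. 14.] [-10.  16.]
30 27 [-4. 16.] [-10.  16.]
38 32 [-4. 15.] [-16.  29.]
46 74 [-7. 17.] [-29.  36.]
54 120 [-11.  17.] [-36.  41.]
62 68 [-11.  21.] [-43.  47.]
70 101 [-10.  20.] [-49.  54.]
78 94 [ 4. 21.] [-54.  59.]
86 161 [-10.  20.] [-58.  64.]
94 143 [-4. 23.] [-55.  60.]
102 114 [-4. 23.] [-40.  47.]
110 41 [-4. 18.] [-38.  43.]
118 20 [-1. 14.] [-36.  42.]
126 39 [12. 39.] [-31.  39.]
134 88 [12. 41.] [-33.  38.]
142 83 [13. 40.] [-32.  39.]
```

View pics/crop.png

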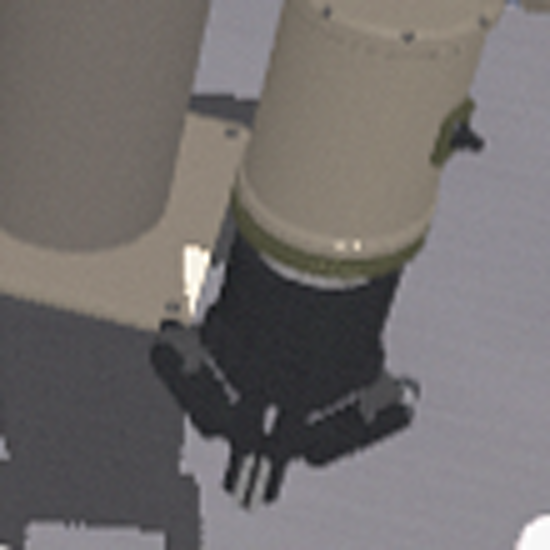

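```bash
python3 - <<'E'
from h import *
e=robot.get_obs()['eef_pos']
for n in('scene','top'):
  _,_,X=grab(n); x,y,z=[X[...,i]-e[i] for i in range(3)]
  for a in range(-140,0,20):
    for b in(-200,-120,-60,0):
      m=(y>=a)&(y<a+20)&(x>=b)&(x<b+60)&(z>130)&(z<500)
      if m.sum()>3: print(n,'y',a,'x',b,'zmin',round(z[m].min()),m.sum())
E
```

```text
scene y -120 x -200 zmin 320 183
scene y -100 x -200 zmin 386 103
scene y -100 x -120 zmin 320 256
scene y -80 x -200 zmin 328 285
scene y -80 x -120 zmin 321 83
scene y -80 x -60 zmin 317 287
scene y -80 x 0 zmin 332 103
scene y -60 x -200 zmin 318 426
scene y -60 x -60 zmin 407 58
scene y -60 x 0 zmin 202 429
scene y -40 x -200 zmin 318 422
scene y -40 x -60 zmin 163 18
scene y -40 x 0 zmin 131 1001
scene y -20 x -200 zmin 322 378
scene y -20 x -60 zmin 406 29
scene y -20 x 0 zmin 131 1254
top y -120 x -200 zmin 322 231
top y -100 x -200 zmin 386 185
top y -100 x -120 zmin 316 237
top y -80 x -200 zmin 315 117
top y -80 x -120 zmin 408 109
top y -80 x -60 zmin 310 290
top y -80 x 0 zmin 332 68
top y -60 x -200 zmin 326 97
top y -60 x -60 zmin 365 113
top y -60 x 0 zmin 341 229
top y -40 x -200 zmin 322 73
top y -40 x -60 zmin 366 137
top y -40 x 0 zmin 133 181
top y -20 x -200 zmin 328 66
top y -20 x -60 zmin 198 182
top y -20 x 0 zmin 377 153
```

step_arm(targets=[[[0,0.007,0],0,0.0854],[[0.02,0.007,0],0,0.0854],[[0.02,0.007,0],0,0.0854],[[0.02,0.007,0],0,0.0854],[[0.02,0,0],0,0.0854],[[0.02,0,0],0,0.0854],[[0.02,0,0],0,0.0854],[[0.02,0,0],0,0.0854]])

```text
time: 3.73
eef_pos: [616.3, 207.0, 255.0]
tcp_rot: [-3.141, -0.003, 0.001]
force: [0.1, -0.1, 0.4]
grip_width: 0.997
grip_force: 0.0
```

step_arm(targets=[[[0,0,-0.035],0,0.0854],[[0,0,-0.035],0,0.0854],[[0,0,-0.035],0,0.0854],[[0,0,-0.035],0,0.0854],[[0,0,-0.035],0,0.0854],[[0,0,-0.035],0,0.0854],[[0,0,-0.035],0,0.0854],[[0.002,0,0],0,0.0854]])

```text
time: 4.4
eef_pos: [610.7, 205.2, 1.1]
tcp_rot: [3.138, 0.003, -0.022]
force: [-1.4, -0.6, -1.8]
grip_width: 0.998
grip_force: 0.0
```

step_arm(targets=[[[0,0,-0.008],0,0.0854],[[0,0,-0.006],0,0.0854],[[0,0,0],0,0.0854],[[0,-0.002,0],0,0.0854],[[0,-0.002,0],0,0.0854],[[0,-0.002,0],0,0.0854],[[0,-0.002,0],0,0.0854],[[0,-0.002,0],0,0.0854]])

```text
time: 5.07
eef_pos: [617.9, 196.1, -2.9]
tcp_rot: [-3.141, -0.003, -0.002]
force: [0.1, 0.5, 0.9]
grip_width: 0.999
grip_force: 0.0
```

```bash
cat >> h.py <<'E'
def look(save=None):
    p,d,X=grab('scene',save); o=robot.get_obs()
    z=X[...,2]; m=(abs(z-250)<6)&(X[...,0]>500)&(X[...,0]<800)&(X[...,1]>-330)&(X[...,1]<150)
    P=X[big(m)]; A=np.c_[P[:,:2],np.ones(len(P))]; g=np.linalg.lstsq(A,P[:,2],rcond=None)[0]
    print('chest',rect(P[:,:2]),'lean',g[:2].round(4)); print('t',o['time'],'eef',o['eef_pos'].round(1),'F',o['force'].round(1))
E
python3 -c "from h import *; look('s3')"
```

```text
chest (array([619.8,  48.5]), array([114.9, 140.1]), 7.67, [[554.0, 110.0], [572.0, -29.0], [686.0, -13.0], [667.0, 126.0]]) lean [-0.0023  0.0004]
t 5.1167 eef [617.8 195.7  -3.1] F [ 0.1 -0.3  0.2]
```

View pics/s3.png

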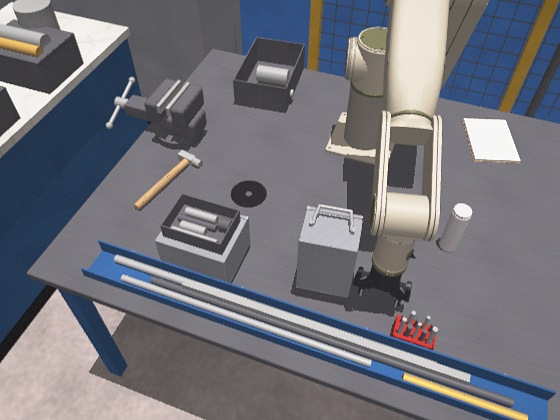

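The picture shows the gripper at (383,285), low beside the cabinet (330,255), clear of the rack at (415,330). I'll start a slow push in -y.

step_arm(targets=[[[0,-0.002,-0.003],0,0.0854],[[0,-0.002,0],0,0.0854],[[0,-0.003,0],0,0.0854],[[0,-0.003,0],0,0.0854],[[0,-0.003,0],0,0.0854],[[0,-0.004,0],0,0.0854],[[0,-0.004,0],0,0.0854],[[0,-0.004,0],0,0.0854]])

```text
time: 5.78
eef_pos: [617.3, 173.3, -6.8]
tcp_rot: [-3.139, -0.005, -0.0]
force: [1.9, 10.8, -2.0]
grip_width: 1.0
grip_force: 0.0
```

```bash
python3 -c "from h import *; look()"
```

```text
chest (array([618.3,  29.8]), array([114.9, 139.8]), 6.06, [[554.0, 93.0], [569.0, -46.0], [683.0, -34.0], [668.0, 105.0]]) lean [-0.0042 -0.0014]
t 5.8333 eef [617.3 172.4  -6.8] F [ 2.6  7.8 -3.1]
```

step_arm(targets=[[[0,-0.005,0],0,0.0854],[[0,-0.005,0],0,0.0854],[[0,-0.005,0],0,0.0854],[[0,-0.005,0],0,0.0854],[[0,-0.005,0],0,0.0854],[[0,-0.005,0],0,0.0854],[[0,-0.005,0],0,0.0854],[[0,-0.005,0],0,0.0854]])

```text
time: 6.5
eef_pos: [617.4, 133.2, -6.8]
tcp_rot: [-3.139, -0.004, -0.0]
force: [1.5, 10.7, -2.4]
grip_width: 0.999
grip_force: 0.0
```

```bash
python3 -c "from h import *; look()"
```

```text
chest (array([614.9,  -9.6]), array([114.6, 140.2]), 3.13, [[554.0, 57.0], [561.0, -83.0], [676.0, -77.0], [668.0, 63.0]]) lean [-0.0008 -0.    ]
t 6.55 eef [617.4 132.1  -6.9] F [ 1.4  8.1 -2.7]
```

step_arm(targets=[[[0,-0.005,0],0,0.0854],[[0,-0.005,0],0,0.0854],[[0,-0.005,0],0,0.0854],[[0,-0.005,0],0,0.0854],[[0,-0.005,0],0,0.0854],[[0,-0.005,0],0,0.0854],[[0,-0.005,0],0,0.0854],[[0,-0.005,0],0,0.0854]])

```text
time: 7.22
eef_pos: [617.3, 93.4, -6.8]
tcp_rot: [-3.139, -0.004, -0.0]
force: [1.4, 11.4, -0.7]
grip_width: 0.996
grip_force: 0.0
```

```bash
python3 -c "from h import *; look()"
```

```text
chest (array([611.6, -48.6]), array([115.1, 139.6]), 0.38, [[554.0, 21.0], [554.0, -119.0], [670.0, -118.0], [669.0, 22.0]]) lean [-0.0016  0.0005]
t 7.2667 eef [617.3  92.2  -6.9] F [ 1.5  8.7 -1.2]
```

step_arm(targets=[[[0,0.005,0],0,0.0854],[[-0.008,0,0],0,0.0854],[[0,-0.003,0],0,0.0854],[[0,-0.005,0],0,0.0854],[[0,-0.005,0],0,0.0854],[[0,-0.005,0],0,0.0854],[[0,-0.005,0],0,0.0854],[[0,-0.005,0],0,0.0854]])

```text
time: 7.93
eef_pos: [608.8, 69.9, -6.9]
tcp_rot: [-3.139, -0.004, 0.001]
force: [-0.7, 10.8, -1.0]
grip_width: 1.0
grip_force: 0.0
```

step_arm(targets=[[[0,-0.005,0],0,0.0854],[[0,-0.005,0],0,0.0854],[[0,-0.005,0],0,0.0854],[[0,-0.005,0],0,0.0854],[[0,-0.004,0],0,0.0854],[[0,-0.004,0],0,0.0854],[[0,-0.003,0],0,0.0854],[[0,0,0],0,0.0854]])

```text
time: 8.6
eef_pos: [608.9, 38.2, -6.9]
tcp_rot: [-3.14, -0.003, 0.001]
force: [0.4, 7.2, -1.7]
grip_width: 1.004
grip_force: 0.0
```

```bash
python3 -c "from h import *; look('s4')"
```

```text
chest (array([ 612.2, -103.3]), array([115.1, 140.2]), 0.24, [[554.0, -33.0], [555.0, -174.0], [670.0, -173.0], [669.0, -33.0]]) lean [-0.0031 -0.0001]
t 8.65 eef [608.9  38.2  -6.9] F [ 0.6  7.  -1.7]
```

View pics/s4.png

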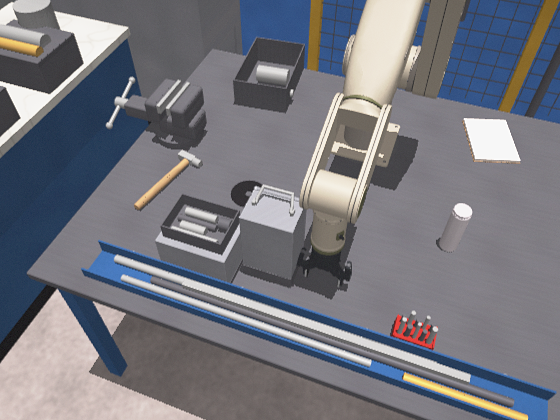

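The picture shows the cabinet (272,230) square next to the squat one (205,240), with a gap of about 15 mm. I'll push 12 mm more, then back off.

step_arm(targets=[[[0,-0.003,0],0,0.0854],[[0,-0.003,0],0,0.0854],[[0,-0.003,0],0,0.0854],[[0,-0.003,0],0,0.0854],[[0,0,0],0,0.0854],[[0,0.005,0],0,0.0854],[[0,0.015,0],0,0.0854],[[0,0.015,0],0,0.0854]])

```text
time: 9.32
eef_pos: [609.4, 60.7, -6.5]
tcp_rot: [3.141, 0.001, 0.0]
force: [0.7, -0.6, -0.4]
grip_width: 0.994
grip_force: 0.0
```

```bash
python3 -c "from h import *; look()"
```

```text
chest (array([ 612.4, -115.3]), array([114.8, 141.8]), 1.21, [[553.0, -46.0], [556.0, -187.0], [671.0, -185.0], [668.0, -43.0]]) lean [-0.0034  0.0002]
t 9.3667 eef [609.3  64.   -6.5] F [-0.4  1.5  0.3]
```

step_arm(targets=[[[-0.01,0.01,0.01],0,0.0854],[[-0.025,0,0.01],0,0.0854],[[-0.025,0,0.01],0,0.0854],[[-0.025,0,0.01],0.12,0.0854],[[-0.025,0,0],0.12,0.0854],[[-0.025,0,0],0.12,0.0854],[[-0.015,0,0],0.12,0.0854],[[0,0,0],0.12,0.0854]])

```text
time: 10.03
eef_pos: [456.0, 71.3, 32.6]
tcp_rot: [-2.996, -0.942, 0.004]
force: [-0.0, -0.0, 0.3]
grip_width: 1.001
grip_force: 0.0
```

step_arm(targets=[[[0,0,0],0.12,0.0854],[[0,0,0],0.12,0.0854],[[0,0,0],0.12,0.0854],[[0,0,0],0.12,0.0854],[[0,0,0],0.12,0.0854],[[0,0,0],0.12,0.0854],[[0,0,0],0.12,0.0854],[[0,0,0],0.12,0.0854]])

```text
time: 10.7
eef_pos: [459.5, 71.2, 33.6]
tcp_rot: [2.224, 2.219, 0.0]
force: [0.7, 0.2, -0.2]
grip_width: 0.995
grip_force: 0.0
```

```bash
python3 - <<'E'
from h import *
look(); print(robot.get_obs()['tcp_rot'])
p=np.load('top0.npz')['p'].astype(int);X=np.load('top0.npz')['X']
m=(p.max(-1)<75)&(abs(X[...,2])<15); m[:,:300]=0;m[:,360:]=0;m[:225]=0;m[280:]=0
print('disc',rect(X[big(m)][:,:2]))
E
```

```text
chest (array([ 612.9, -115. ]), array([115.9, 140.7]), 0.5, [[554.0, -45.0], [556.0, -186.0], [671.0, -185.0], [670.0, -44.0]]) lean [-0.0012  0.0014]
t 10.75 eef [459.5  71.1  33.6] F [-0.9  0.2  0.7]
[2.21349149e+00 2.22898155e+00 3.10350815e-04]Traceback (most recent call last):
  File "<stdin>", line 5, in <module>
  File "h.py", line 16, in big
    n,l,s,_=cv2.connectedComponentsWithStats(m); return l==1+np.argmax(s[1:,4])
                                                             ~~~~~~~~~^^^^^^^^^
    return _wrapfunc(a, 'argmax', axis=axis, out=out, **kwds)
    return bound(*args, **kwds)
ValueError: attempt to get argmax of an empty sequence
```

```bash
python3 - <<'E'
from h import *
X=np.load('top0.npz')['X']; print(X[238,320].round(),X[262,340].round(),X[250,312].round(),X[250,344].round())
E
```

```text
[ 428. -247.   11.] [ 341. -320.   -1.] [ 384. -218.   -5.] [ 385. -334.    6.]
```

step_arm(targets=[[[0,-0.025,0],0,0.0854],[[0,-0.025,0],0,0.0854],[[0,-0.025,0],0,0.0854],[[0,-0.025,0],0,0.0854],[[0,-0.025,0],0,0.0854],[[0,-0.025,0],0,0.0854],[[0,-0.025,0],0,0.0854],[[0,-0.01,0],0,0.0854]])

```text
time: 11.42
eef_pos: [459.9, -116.7, 33.8]
tcp_rot: [2.234, 2.206, -0.0]
force: [-0.6, 0.6, -0.3]
grip_width: 1.002
grip_force: 0.0
```

step_arm(targets=[[[0,0,-0.015],0,0.0854],[[0,0,-0.015],0,0.0854],[[0,0,-0.009],0,0.0854],[[0,0,-0.003],0,0.0854],[[0.004,0,0],0,0.0854],[[0.004,0,0],0,0.0854],[[0.004,0,0],0,0.0854],[[0.003,0,0],0,0.0854]])

```text
time: 12.08
eef_pos: [476.0, -114.8, -7.6]
tcp_rot: [2.23, 2.21, 0.001]
force: [-0.8, 0.6, -0.0]
grip_width: 1.002
grip_force: 0.0
```

step_arm(targets=[[[0.002,0,0],0,0.0854],[[0.002,0,0],0,0.0854],[[0.002,0,0],0,0.0854],[[0.002,0,0],0,0.0854],[[0.002,0,0],0,0.0854],[[0.002,0,0],0,0.0854],[[0.002,0,0],0,0.0854],[[0.002,0,0],0,0.0854]])

```text
time: 12.75
eef_pos: [486.7, -114.0, -10.2]
tcp_rot: [-2.227, -2.207, 0.007]
force: [-15.9, 0.4, 6.6]
grip_width: 1.0
grip_force: 0.0
```

```bash
python3 -c "from h import *; look()"
```

```text
chest (array([ 618.9, -115.3]), array([140.4, 114.9]), 89.76, [[561.0, -185.0], [676.0, -186.0], [677.0, -45.0], [562.0, -45.0]]) lean [-0.0014  0.0001]
t 12.8 eef [ 487.2 -114.   -10.1] F [-11.9  -0.    1.5]
```

step_arm(targets=[[[0.003,0,0.002],0,0.0854],[[0.004,0,0],0,0.0854],[[0.004,0,0],0,0.0854],[[0.004,0,0],0,0.0854],[[0.004,0,0],0,0.0854],[[0.004,0,0],0,0.0854],[[0.004,0,0],0,0.0854],[[0.003,0,0],0,0.0854]])

```text
time: 13.47
eef_pos: [516.8, -114.0, -8.7]
tcp_rot: [-2.227, -2.206, 0.007]
force: [-12.9, -0.3, 1.9]
grip_width: 1.0
grip_force: 0.0
```

```bash
python3 -c "from h import *; look()"
```

```text
chest (array([ 648.8, -116. ]), array([141.2, 112.7]), 89.79, [[592.0, -186.0], [705.0, -187.0], [705.0, -46.0], [593.0, -45.0]]) lean [-0.0012 -0.0002]
t 13.5167 eef [ 517.4 -114.1   -8.6] F [-9.3 -0.2 -2.7]
```

step_arm(targets=[[[0.003,0,0],0,0.0854],[[0.004,0,0],0,0.0854],[[0.004,0,0],0,0.0854],[[0.004,0,0],0,0.0854],[[0.003,0,0],0,0.0854],[[0.003,0,0],0,0.0854],[[0.002,0,0],0,0.0854],[[0.001,0,0],0,0.0854]])

```text
time: 14.18
eef_pos: [540.8, -114.0, -8.8]
tcp_rot: [-2.227, -2.207, 0.007]
force: [-12.7, -0.4, 1.1]
grip_width: 0.998
grip_force: 0.0
```

step_arm(targets=[[[0.001,0,0],0,0.0854],[[0.001,0,0],0,0.0854],[[0.001,0,0],0,0.0854],[[0.001,0,0],0,0.0854],[[0,0,0],0,0.0854],[[0,0,0],0,0.0854],[[0,0,0],0,0.0854],[[0,0,0],0,0.0854]])

```text
time: 14.85
eef_pos: [544.7, -114.0, -8.9]
tcp_rot: [-2.227, -2.207, 0.007]
force: [-9.5, 0.8, -2.5]
grip_width: 1.004
grip_force: 0.0
```

```bash
python3 -c "from h import *; look()"
```

```text
chest (array([ 677., -116.]), array([141.6, 114.8]), 89.17, [[619.0, -186.0], [733.0, -188.0], [735.0, -46.0], [621.0, -44.0]]) lean [0.0002 0.0006]
t 14.9 eef [ 544.7 -114.1   -8.9] F [-9.9 -0.4 -1.2]
```

step_arm(targets=[[[0.001,0,0],0,0.0854],[[0.001,0,0],0,0.0854],[[0.001,0,0],0,0.0854],[[0.001,0,0],0,0.0854],[[0,0,0],0,0.0854],[[0,0,0],0,0.0854],[[0,0,0],0,0.0854],[[0,0,0],0,0.0854]])

```text
time: 15.57
eef_pos: [548.7, -114.1, -8.8]
tcp_rot: [-2.227, -2.207, 0.007]
force: [-9.2, -0.9, -1.8]
grip_width: 1.001
grip_force: 0.0
```

```bash
python3 -c "from h import *; look()"
```

```text
chest (array([ 680.1, -116.4]), array([141.7, 114.1]), 89.94, [[623.0, -187.0], [737.0, -187.0], [737.0, -46.0], [623.0, -45.0]]) lean [-0.0013 -0.0005]
t 15.6167 eef [ 548.7 -114.1   -8.9] F [-9.9 -0.8 -1.9]
```

Still sliding, not yet stopped by the rail; I'll push another few millimetres.

step_arm(targets=[[[0.001,0,0],0,0.0854],[[0.001,0,0],0,0.0854],[[0.001,0,0],0,0.0854],[[0,0,0],0,0.0854],[[0,0,0],0,0.0854],[[0,0,0],0,0.0854],[[0,0,0],0,0.0854],[[0,0,0],0,0.0854]])

```text
time: 16.28
eef_pos: [549.2, -114.1, -9.4]
tcp_rot: [-2.225, -2.204, 0.012]
force: [-23.6, -1.0, 7.0]
grip_width: 1.0
grip_force: 0.0
```

```bash
python3 -c "from h import *; look('s5')"
```

```text
chest (array([ 681.4, -115.9]), array([112.6, 140.2]), 0.24, [[625.0, -46.0], [625.0, -186.0], [738.0, -186.0], [737.0, -46.0]]) lean [-0.0003 -0.0012]
t 16.3333 eef [ 549.3 -114.1   -9.4] F [-23.5  -0.7   8. ]
```

View pics/s5.png

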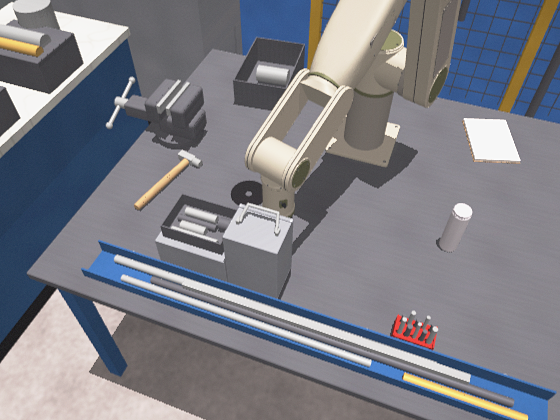

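The cabinet (258,250) stands against the rail and beside the squat cabinet. The rail has stopped it (24 N), and the centres are about 173 mm apart in y. I'll retreat now.

step_arm(targets=[[[-0.004,0,0],0,0.0854],[[-0.008,0,0.002],0,0.0854],[[-0.015,0,0.003],0,0.0854],[[-0.015,0,0.005],0,0.0854],[[-0.015,0,0.01],0,0.0854],[[-0.01,0,0.01],0,0.0854],[[0,0,0],0,0.0854],[[0,0,0],0,0.0854]])

```text
time: 17.0
eef_pos: [489.3, -115.1, 24.4]
tcp_rot: [2.23, 2.209, 0.002]
force: [-0.0, -0.2, -0.9]
grip_width: 1.001
grip_force: 0.0
```

```bash
python3 - <<'E'
from h import *
look()
f,_,X=grab('scene'); m=(abs(X[...,2]-140)<5)&(X[...,0]>500)&(X[...,1]<-195)&(X[...,1]>-450);print('squat',rect(X[m][:,:2]))
E
```

```text
chest (array([ 681.5, -116.1]), array([140.8, 114.9]), 89.84, [[624.0, -186.0], [739.0, -187.0], [739.0, -46.0], [624.0, -46.0]]) lean [-0.0027  0.0008]
t 17.05 eef [ 489.3 -115.    23.9] F [ 0.2 -0.3 -0.7]
squat (array([ 667.5, -292.9]), array([143.6, 194.4]), 0.41, [[595.0, -196.0], [596.0, -391.0], [740.0, -390.0], [739.0, -195.0]])
```

```bash
python3 -c "from cell import robot; print(robot.job_done())"
```

```text
the job is handed in; nothing more can be done
None
```

I pushed the tall cabinet back into its row and handed the job in: by the last camera reading it stands upright against the rail, square within about 0.01 rad, some 3–4 mm from the squat cabinet. No verdict came back, and I did not re-measure the can, disc and hammer.

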